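Sort the valve balls out of the rinse bath

TASK

Lift the lid off the rinse bath by its knob and lay it flat on the black rubber mat, then use the slotted scoop to take every large white ball out of the bath, letting the small black ones fall back through the slots, and tip the large ones into the white dish. Then stand the empty scoop upright on its blue pad and put the lid squarely back on the bath. Carry the balls only in the scoop, never touch them with the gripper or let any drop on the bench, and leave the V-block and the joystick box where they are.

Things in the scene. Friction and masses are not known exactly. Their poses are not given: they have to be found in the camera images.
- bath: Rinse bath: fixed steel trough, drained, open on top. Inside 280 (x) by 130 (y) mm, walls 5 mm, rim 85 mm above the bench; flat level floor 12 mm above the bench. Origin on the bench under its middle; x along its length towards the end with the brass drain. The balls lie loose on its floor, at the start in the half towards the drain. Stands elsewhere on each start.
- bath_mouth (a point): Middle of the bath's open mouth, level with the rim (85 mm above the bench); axes as the bath's.
- lid_knob (a point): Loose lid, 0.4 kg: centre of its black knob, an upright cylinder 32 mm across, 32 mm tall, on a neck; 28 mm above the plate. Plate 314 (x) by 164 (y) mm, 4 mm thick; below it a plug 262 by 112 mm, 8 mm deep, drops into the bath's mouth with 9 mm play all round. Lid on: point 32 mm above the rim. Lid flat on the mat: 43 mm above the bench. z up.
- lidmat: Black rubber mat 330 (x) by 185 (y) mm, 3 mm thick, fixed on the bench: the place for the lid. Origin at its middle on the bench.
- scoop_grip (a point): Slotted scoop, 0.22 kg: centre of its blue upright grip, a bar 22 (x) by 18 (y) by 84 (z) mm. x points from the handle to the open front of the bed, z up the handle. The point is 122 mm above the scoop's underside, over the rear edge of the bed. Below the grip a 12 mm stem, and a slotted back 46 mm high. It stands on its bed, underside on the pad.
- scoop_bed (a point): Same scoop, same axes: a point on its bed's centre line, 57 mm in front of and 117 mm below scoop_grip, 5 mm above the underside. Bed: four rods along x, 5 mm thick, 24 mm slots between (rod centres at y -43.5, -14.5, 14.5, 43.5 mm), from x -57 (slotted back) to +40 mm (open front, tips tapered to 3 mm). Side plates 20-46 mm up at the rear, 105 mm wide in all. Holds three or four large balls.
- scoopmat: Blue cloth pad 160 by 140 mm, 3 mm thick, fixed on the bench: the scoop's place, where it stands at the start. Origin at its middle on the bench.
- dish: White inspection dish with a blue lining, loose, 0.7 kg, 220 (x) by 190 (y) mm outside, 45 mm high, walls and bottom 5 mm. Origin under its middle.
- vblock: Bystander: blue magnetic V-block 70 x 60 x 60 mm. Origin under its middle.
- joybox: Bystander: white joystick box 80 x 100 mm, 45 mm high, stick to 90 mm. Origin under its middle.
- large1_center (a point): Centre of a large (good) white ceramic valve ball, 40 mm across, 0.11 kg; rolls and slides easily. May be absent (None).
- large2_center (a point): Centre of a large (good) white ceramic valve ball, 40 mm across, 0.11 kg; rolls and slides easily. May be absent (None).
- large3_center (a point): Centre of a large (good) white ceramic valve ball, 40 mm across, 0.11 kg; rolls and slides easily. May be absent (None).
- large4_center (a point): Centre of a large (good) white ceramic valve ball, 40 mm across, 0.11 kg; rolls and slides easily. May be absent (None).
- large5_center (a point): Centre of a large (good) white ceramic valve ball, 40 mm across, 0.11 kg; rolls and slides easily. May be absent (None).
- large6_center (a point): Centre of a large (good) white ceramic valve ball, 40 mm across, 0.11 kg; rolls and slides easily. May be absent (None).
- small1_center (a point): Centre of an undersized black ceramic ball, 16 mm across, 10 g; rolls and slides easily. Always present.
- small2_center (a point): Centre of an undersized black ceramic ball, 16 mm across, 10 g; rolls and slides easily. Always present.
- small3_center (a point): Centre of an undersized black ceramic ball, 16 mm across, 10 g; rolls and slides easily. Always present.
- small4_center (a point): Centre of an undersized black ceramic ball, 16 mm across, 10 g; rolls and slides easily. Always present.
- small5_center (a point): Centre of an undersized black ceramic ball, 16 mm across, 10 g; rolls and slides easily. Always present.
There are look-alikes about, which are no part of the job. Several things have the shape of the scoopmat; the one meant has the colours described above.

How it is judged:
By the outcome, as a careful person would: the job done as asked, in the order asked, and still so for the second after the job is handed in, with the robot touching nothing.
Of large1, large2, large3, large4, large5, large6 only 4 to 6 are there at a start; the rules pass over those that are not, and their reading is None.
At some moment in a run one of dish may be knocked a few centimetres aside while the robot is not near it.
It also fails if it takes over 210 s, if anything falls off the work surface, if the arm or the gripper's body presses on something with over 40 N, if the wrist force passes 120 N, or if a joint passes its speed limit or range.

ROBOT

A 7-joint arm with a two-finger parallel gripper is mounted at the origin on the work surface. World frame = base frame: x ahead of the robot, y to its left, z up, the work surface at z = 0. Lengths are in m, angles in rad, forces in N, time in s.
With the tool pointing down it reaches from about 0.4 to 0.9 m from the base axis. Payload 5.5 kg.
Tool frame: the origin (TCP) lies midway between the tips of the shut fingers; the grasp point (between the pads) lies 19 mm behind it (manip.grip_depth is the distance from the TCP to the grasp point, in m); z points along the fingers, y is the line along which they close (so a half turn about z gives the same grasp; the last joint's range is limited). The gripper opens to 92 mm and grips with 3 to 60 N. Pads are 19 mm wide; open, the fingers measure 130 mm over their backs; the gripper's body (75 mm by 190 mm) begins 47 mm behind the grasp point.
Start: joints at [-0.941, 0.501, -0.427, 1.55, 0.221, 1.138, -0.21], TCP at [0.233, 0.607, 0.227] pointing down, gripper open.
Joint ranges: [-2.88, 2.88], [-0.31, 2.03], [-1.54, 1.56], [0.2, 2.42], [-1.41, 4.55], [0.19, 2.02], [-2.57, 2.57]. Speed limits (rad/s): [2.57, 2.57, 3.14, 3.14, 3.14, 3.14, 3.14].

INTERFACE

Orientations are given as a unit quaternion [x, y, z, w].
In Python, from bench import manip, effector, viewer gives the robot as it stands. Calls block until the motion is done:
- manip.move_pose(position, orientation): joint-space move of the TCP to a pose.
- manip.servo_line(position, ori=None, vel=0.15): straight line of the TCP; ori=None keeps the orientation; vel is the mean speed in m/s.
- manip.movej(angles): joint-space move.
- effector.open_jaws() and effector.close(f_grip=None): open the fingers fully, or close them until they stop; f_grip is the grip in N (None keeps the last).
- manip.sleep(seconds).
- manip.solve_ik(position, orientation): joint angles nearest the present ones, or None.
- viewer.get_image(name): name is "side" or "top"; returns the picture (384x512x3 uint8, red, green, blue); there is no depth.
- viewer.get_calibration(name): a dict with "vfov" (degrees; the focal length in pixels is half the picture's height over the tangent of half this angle, whatever the lens; pixels are square), "cx", "cy" (the principal point, pixels), "dist_coeffs" ([k1, k2, p1, p2, k3] as OpenCV has them; the pictures are not rectified), "eye" and "attitude" of the camera in the world. Camera axes: x right, y down, z forward; pixel columns grow to the right and rows downward; lengths in m; the calibration is good to about 2 mm. A picture is of the moment at which its call begins. get_calibration takes no time and is no camera call.
A pose or a line that the arm cannot do raises manip.PlanningError and nothing moves.
- manip.hand_in(): hands the job in; it is judged then, once.
Readings, each from a call of its own:
- manip.current_clock(): time.
- manip.current_q(): joint angles.
- manip.current_joint_velocities(): joint speeds.
- manip.current_tau(): joint torques, N m.
- manip.current_tool_pos(): TCP position.
- manip.current_tcp_rot(): TCP orientation.
- manip.current_force(): force on the tool from outside, world axes, zero at the start.
- manip.current_wrist_torque(): the same for the moment, N m.
- manip.current_finger_gap(): finger opening in m.
- manip.current_gripper_force(): force on a finger pad.
Only numpy, scipy, OpenCV 4.12 (cv2) and the standard library are available. Lean on these libraries where they do the work, as an engineer would, in place of code of your own. Each camera call takes 0.05 s, during which the arm holds its last target. There are 200 camera calls.

## Working session

There is one attempt and no reset: what is moved stays moved. The work goes in short steps, each a Python script; the robot and the scene stay as the last script left them, time stands still between calls to the robot, and variables do not carry over. Pictures are saved under pics/ and viewed, at most 18 in all, crops included, and the job is handed in when it is done.

```bash
ls; mkdir -p pics; python3 - <<'E'
from bench import manip, effector, viewer
import cv2
for n in ("side","top"):
    im=viewer.get_image(n); cv2.imwrite(f"pics/{n}0.png",cv2.resize(im[:,:,::-1],(800,600),interpolation=cv2.INTER_CUBIC)); cv2.imwrite(f"pics/{n}0_raw.png",im[:,:,::-1])
    print(viewer.get_calibration(n))
print(manip.current_clock(),manip.current_tool_pos(),manip.current_tcp_rot(),manip.grip_depth)
E
```

```text
pics
{'vfov': 47.95021959104037, 'cx': 259.0519501938107, 'cy': 189.0037307919716, 'dist_coeffs': array([-0.12955959,  0.        ,  0.        ,  0.        ,  0.        ]), 'eye': array([ 0.45278011, -1.21202242,  0.88542775]), 'attitude': array([ 0.87546615, -0.03026433,  0.01023   , -0.4822224 ])}
{'vfov': 51.00860493719793, 'cx': 263.3502494813542, 'cy': 190.2971435167274, 'dist_coeffs': array([-0.03025171,  0.        ,  0.        ,  0.        ,  0.        ]), 'eye': array([ 0.35394328, -0.01505348,  1.30466348]), 'attitude': array([ 0.70712414, -0.70497382,  0.03908651, -0.0382049 ])}
0.1 [0.23293156 0.6061514  0.22578036] [ 1.82361893e-01  9.83231083e-01 -8.60828572e-04 -1.88872896e-04] 0.0188
```

View pics/top0.png

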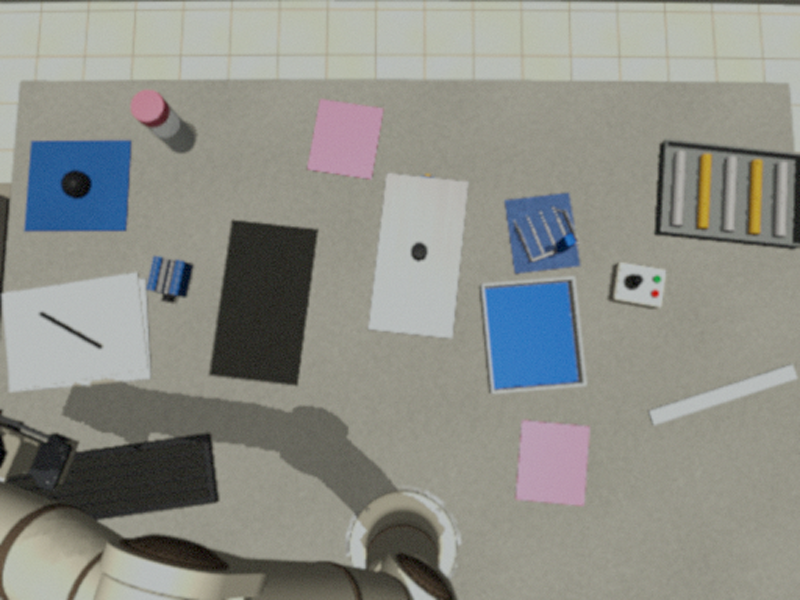

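View pics/side0.png

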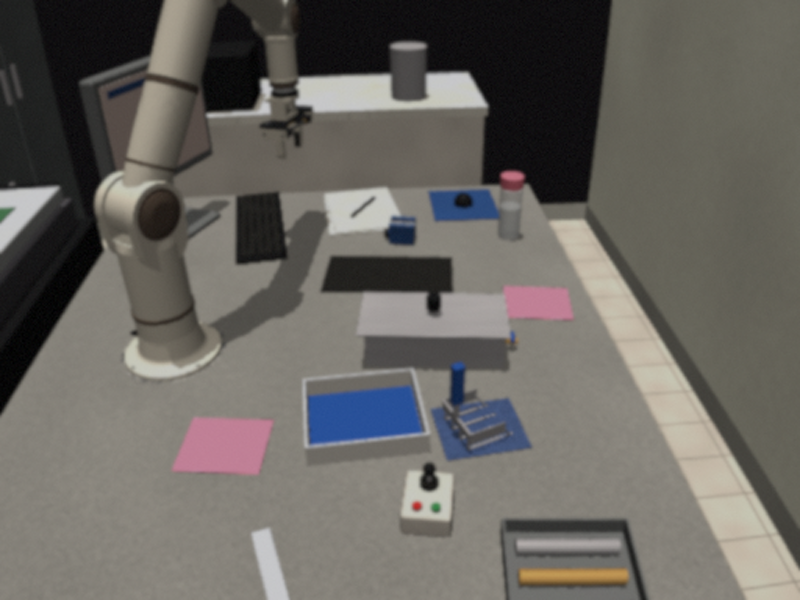

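```bash
cat > h.py <<'E'
import numpy as np, cv2
from scipy.spatial.transform import Rotation as R
from bench import manip, effector, viewer
def cam(n):
    c=viewer.get_calibration(n); f=192/np.tan(np.radians(c["vfov"]/2))
    return np.array([[f,0,c["cx"]],[0,f,c["cy"]],[0,0,1]]),c["dist_coeffs"],np.array(c["eye"]),R.from_quat(c["attitude"]).as_matrix()
def p2w(n,px,z):
    "raw pixels -> world points on plane z"
    K,d,e,A=cam(n); px=np.asarray(px,float).reshape(-1,1,2)
    r=cv2.undistortPoints(px,K,d).reshape(-1,2); r=np.c_[r,np.ones(len(r))]@A.T
    return e+r*((z-e[2])/r[:,2])[:,None]
def w2p(n,P):
    K,d,e,A=cam(n); P=np.asarray(P,float).reshape(-1,3)
    return cv2.projectPoints((P-e)@A,np.zeros(3),np.zeros(3),K,d)[0].reshape(-1,2)
def snap(n,name=None):
    im=viewer.get_image(n)
    if name: cv2.imwrite(f"pics/{name}.png",im[:,:,::-1])
    return im
def crop(im,x0,y0,x1,y1,k,name):
    cv2.imwrite(f"pics/{name}.png",cv2.resize(im[y0:y1,x0:x1,::-1],None,fx=k,fy=k,interpolation=cv2.INTER_CUBIC))
def rect(n,mask,seed,z):
    "connected blob at seed -> min-area rectangle on plane z: centre, (long,short), angle of long side in (-90,90]"
    m=cv2.morphologyEx(mask.astype(np.uint8),cv2.MORPH_CLOSE,np.ones((5,5)))
    l=cv2.connectedComponents(m)[1]; m=(l==l[int(seed[1]),int(seed[0])]).astype(np.uint8)
    c=max(cv2.findContours(m,cv2.RETR_EXTERNAL,cv2.CHAIN_APPROX_NONE)[0],key=len).reshape(-1,2)
    w=p2w(n,c,z)[:,:2]; (cx,cy),(a,b),t=cv2.minAreaRect((w*1000).astype(np.float32))
    if a<b: a,b,t=b,a,t+90
    return np.array([cx,cy])/1000,(a,b),(t+90)%180-90
E
python3 - <<'E'
from h import *
im=cv2.imread("pics/top0_raw.png")[:,:,::-1]; hsv=cv2.cvtColor(im,cv2.COLOR_RGB2HSV).astype(int)
i=im.astype(int); s=.64
print(i[int(300*s),int(410*s)],i[int(300*s),int(264*s)],i[int(340*s),int(530*s)],i[int(205*s),int(515*s)],i[220,240],i[int(282*s),int(510*s)])
lidm=(hsv[...,2]>180)&(hsv[...,1]<40); lidm[int(252*s)-8:int(252*s)+8,int(418*s)-8:int(418*s)+8]=1
print("lid",rect("top",lidm,(410*s,300*s),.089))
print("mat",rect("top",i.sum(2)<150,(264*s,300*s),.003))
blue=(i[...,2]-i[...,0]>50)
print("dish lining",rect("top",blue,(530*s,340*s),.005))
print("dish rim",rect("top",(lidm|blue),(487*s,320*s),.045))
print("pad",rect("top",blue,(515*s,205*s),.003))
print("knob",p2w("top",[(419*s,251*s)],.133))
print("joy",p2w("top",[(640*s,285*s)],.045),"vb",p2w("top",[(170*s,275*s)],.03))
crop(im,315,115,375,180,9,"scoop_top")
im=cv2.imread("pics/side0_raw.png")[:,:,::-1]; crop(im,265,225,345,300,9,"scoop_side")
E
```

```text
[184 188 187] [43 46 38] [ 47 118 188] [ 73  99 140] [148 146 133] [169 173 166]
lid (array([ 0.5738476 , -0.02886124]), (308.54248046875, 159.3192596435547), -6.158180236816406)
mat (array([0.4890318, 0.291879 ]), (321.4560241699219, 178.00454711914062), -6.29302978515625)
dish lining (array([ 0.4205369 , -0.26313321]), (208.94073486328125, 175.84048461914062), 4.893424987792969)
dish rim (array([ 0.41832355, -0.25410956]), (202.48280334472656, 173.264892578125), 4.804936408996582)
pad (array([ 0.6364436 , -0.29071112]), (154.9549560546875, 135.86749267578125), 7.143933296203613)
knob [[ 0.57074703 -0.03026754  0.133     ]]
joy [[ 0.51888783 -0.47995594  0.045     ]] vb [[0.53854458 0.48004997 0.03      ]]
```

View pics/scoop_top.png

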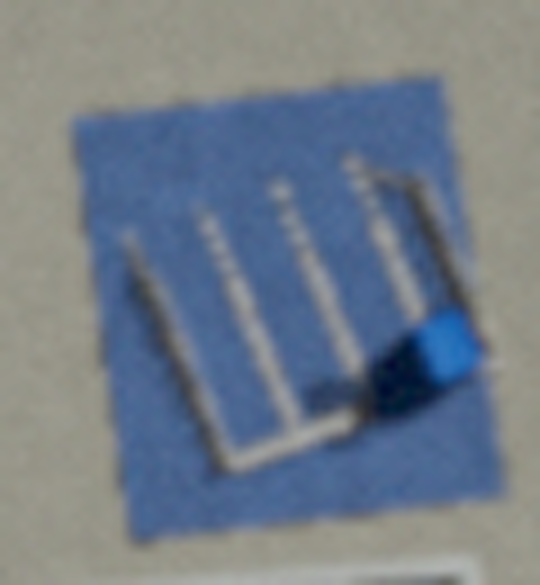

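View pics/scoop_side.png

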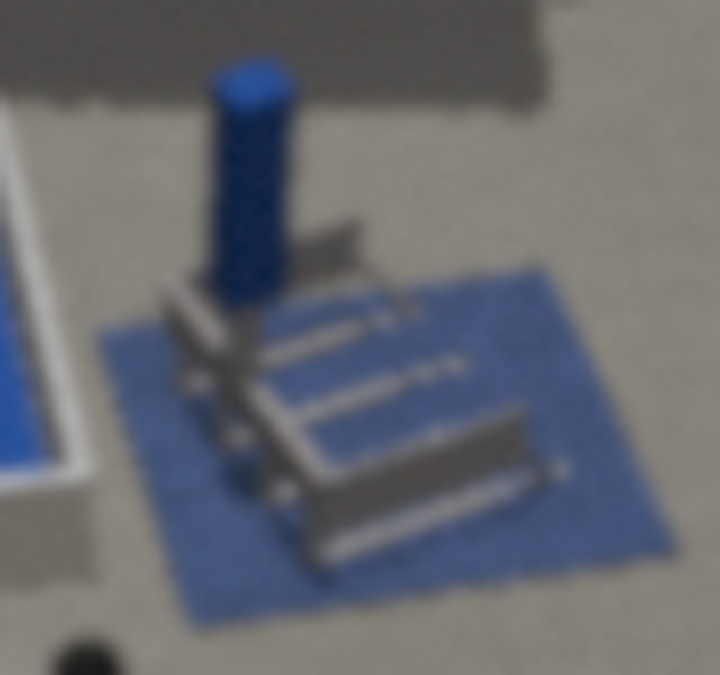

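```bash
cat >> h.py <<'E'
def down(yaw): return (R.from_euler('z',yaw,degrees=True)*R.from_euler('x',180,degrees=True))
GD=manip.grip_depth
def tcp(grasp,rot): return np.asarray(grasp)+rot.as_matrix()[:,2]*GD
def mv(g,rot): manip.move_pose(tcp(g,rot),rot.as_quat())
def ln(g,rot,vel=.15): manip.servo_line(tcp(g,rot),rot.as_quat(),vel)
E
python3 - <<'E'
from h import *
print("knob side",p2w("side",[(433/1.5625,302/1.5625)],.117), "top",p2w("top",[(419/1.5625,251/1.5625)],.133))
print("grip top",p2w("top",[(315+448/9,115+342/9)],.167),"side",p2w("side",[(265+255/9,225+85/9)],.167))
t=p2w("top",[(315+x/9,115+y/9) for x,y in[(127,235),(208,215),(278,188),(352,160)]],.006)[:,:2]
d=t[0]-t[3]; yaw=np.arctan2(-d[0],d[1]); print("tips",t.mean(0),np.linalg.norm(d),"yaw",np.degrees(yaw),"grip from tips",t.mean(0)-.097*np.array([np.cos(yaw),np.sin(yaw)]))
for k in range(4):
    for nm,g in(("bath",(.572,-.03,.117)),("mat",(.489,.292,.043)),("scoop",(.60,-.3,.125)),("in",(.44,-.02,.14)),("dishx",(.35,-.26,.2))):
        r=down(-6+90*k); q=manip.solve_ik(tcp(g,r),r.as_quat()); print(k,nm,None if q is None else np.round(q,2))
E
```

```text
knob side [[ 0.57781742 -0.0304397   0.117     ]] top [[ 0.57074703 -0.03026754  0.133     ]]
grip top [[ 0.58784907 -0.30812048  0.167     ]] side [[ 0.59304125 -0.31220239  0.167     ]]
tips [ 0.67377486 -0.27492506] 0.08804204782624052 yaw 18.901664535582906 grip from tips [ 0.58200549 -0.30634772]
0 bath [-0.23  0.5   0.3   1.87 -0.2   0.8  -1.5 ]
0 mat [-0.76  0.61  0.22  1.9  -0.21  0.65 -2.09]
0 scoop [-0.01  0.72  0.64  1.61 -0.49  0.98 -0.88]
0 in [-0.34  0.26  0.37  2.17 -0.14  0.73 -1.55]
0 dishx [-0.37  0.25  1.08  2.14 -0.28  0.9  -0.8 ]
1 bath [-0.09  0.49  0.12  1.87 -0.08  0.79 -0.03]
1 mat [-0.52  0.6  -0.09  1.89  0.08  0.65 -0.76]
1 scoop [ 0.13  0.66  0.42  1.61 -0.32  0.94  0.56]
1 in [-0.11  0.25  0.11  2.16 -0.04  0.73 -0.08]
1 dishx [-0.24  0.2   0.91  2.14 -0.21  0.88  0.69]
2 bath [ 0.12  0.49 -0.15  1.86  0.1   0.8   1.39]
2 mat [-0.31  0.63 -0.35  1.89  0.33  0.68  0.61]
2 scoop [ 0.34  0.63  0.12  1.6  -0.09  0.92  1.96]
2 in [ 0.05  0.25 -0.07  2.16  0.03  0.73  1.43]
2 dishx [-0.04  0.17  0.68  2.14 -0.14  0.88  2.19]
3 bath [-0.86  1.02  1.35  1.89 -1.08  1.22 -2.37]
3 mat [-0.1   0.7  -0.64  1.88  0.59  0.76  1.97]
3 scoop [-0.32  1.13  1.35  1.62 -1.13  1.35 -2.05]
3 in [-1.06  0.68  1.36  2.19 -0.84  0.98 -2.45]
3 dishx [-0.55  0.44  1.38  2.15 -0.53  0.97 -2.12]
```

```bash
python3 - <<'E'
from h import *
r=down(84)
mv((.573,-.03,.25),r); ln((.573,-.03,.117),r,.12)
effector.close(25); print("gap",manip.current_finger_gap(),manip.current_tool_pos(),manip.current_force())
ln((.573,-.03,.20),r,.12); print("gap",manip.current_finger_gap(),manip.current_force())
ln((.489,.292,.20),r,.25)
im=snap("top","lidhold"); snap("side","lidhold_s")
crop(im,80,100,400,300,2.5,"lidhold_c")
print(manip.current_clock())
E
```

```text
gap 0.03159952208323359 [ 0.57334303 -0.03005748  0.09825925] [ 1.15697535  0.07898871 -0.52632006]
gap 0.03151296059765721 [-0.119485   -0.41367583 -4.14917245]
7.3083
```

View pics/lidhold_c.png

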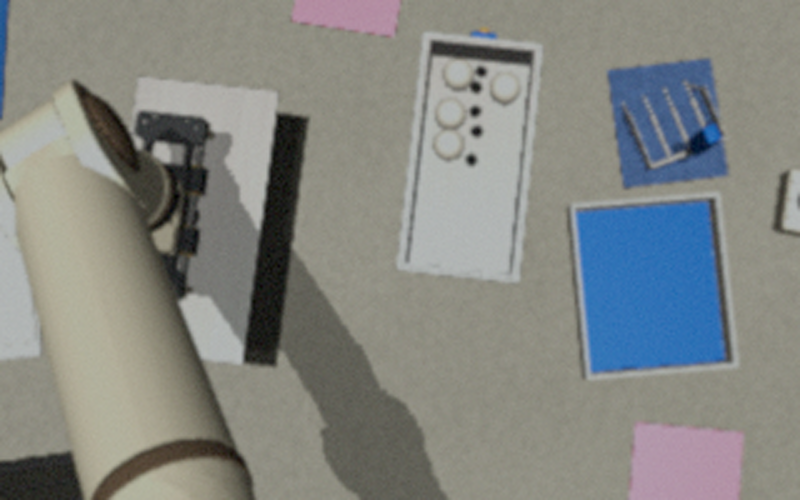

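```bash
python3 - <<'E'
from h import *
r=down(84)
ln((.489,.292,.055),r,.2); ln((.489,.292,.044),r,.03); print(manip.current_force())
ln((.489,.292,.0425),r,.03); print(manip.current_force())
effector.open_jaws(); ln((.489,.292,.15),r,.2)
c=p2w("top",[(80+x/2.5,100+y/2.5) for x,y in[(425,33),(541,42),(521,281),(398,268)]],.085)[:,:2]
print(c,c.mean(0)); e=(c[0]+c[1]-c[2]-c[3])/2; print(np.linalg.norm(e),np.degrees(np.arctan2(e[1],e[0])))
o=c.mean(0);a=np.arctan2(e[1],e[0]); M=np.array([[np.cos(a),np.sin(a)],[-np.sin(a),np.cos(a)]])
for nm,z,L in(("large",.032,[(460,73),(505,88),(450,113),(449,144)]),("small",.02,[(481,71),(476,87),(475,111),(476,131),(471,159)])):
    print(nm,np.round((p2w("top",[(80+x/2.5,100+y/2.5) for x,y in L],z)[:,:2]-o)@M.T*1000))
rr=down(18.9+90); mv((.588,-.309,.30),rr)
im=snap("top","t2"); s=snap("side","s2")
crop(im,80,100,400,300,2.5,"t2_c"); crop(s,230,130,390,260,5,"s2_c"); print(manip.current_clock())
E
```

```text
[-0.16657218 -0.30670923 -2.97984612]
[-0.2205583  -0.52933883  1.34069271]
[[ 0.72954661  0.02596332]
 [ 0.71853053 -0.11865493]
 [ 0.42069643 -0.09251184]
 [ 0.43602659  0.05676515]] [ 0.57620004 -0.03210958]
0.29704478482645796 -5.500383602446468
large [[115.  25.]
 [101. -35.]
 [ 61.  33.]
 [ 20.  30.]]
small [[123.  -2.]
 [101.   3.]
 [ 69.   1.]
 [ 43.  -3.]
 [  6.   0.]]
13.0583
```

View pics/t2_c.png

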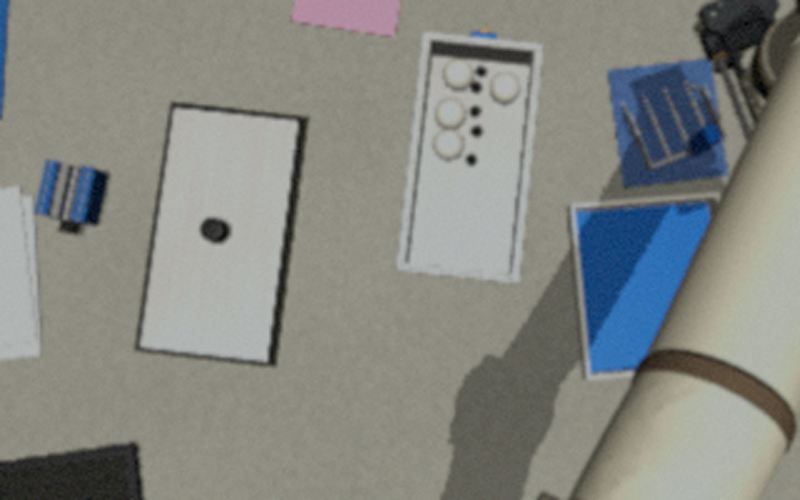

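```bash
cat >> h.py <<'E'
BO=np.array([.5745,-.031]); BY=-5.8
def bath(x,y): # mm in bath frame -> world xy
    a=np.radians(BY); return BO+np.array([np.cos(a)*x-np.sin(a)*y,np.sin(a)*x+np.cos(a)*y])/1000
def S(yaw,pitch): return R.from_euler('z',yaw,degrees=True)*R.from_euler('y',-pitch,degrees=True)
def tool(yaw,pitch): return S(yaw,pitch)*down(90)
def sc(yaw,pitch,ref,local,vel=.15,joint=False):
    "put scoop-local point (m, from grip) at world ref with the given yaw, pitch(front up +)"
    g=np.asarray(ref)-S(yaw,pitch).apply(local); r=tool(yaw,pitch)
    (mv(g,r) if joint else ln(g,r,vel)); return g
REAR=np.array([-.003,0,-.122]); TIP=np.array([.097,0,-.122]); G0=np.zeros(3)
E
python3 - <<'E'
from h import *
def chk(nm,yaw,p,ref,local):
    g=np.asarray(ref)-S(yaw,p).apply(local); r=tool(yaw,p); q=manip.solve_ik(tcp(g,r),r.as_quat()); print(nm,p,None if q is None else np.round(q,2))
for p in(0,15,25): chk("bath end",BY,p,[*bath(38,0),.014],REAR)
for p in(0,25): chk("start",BY,p,[*bath(-125,0),.014],REAR); chk("high",BY,p,[*bath(30,0),.15],REAR)
for y in(5,-40,-90):
  for p in(25,0,-20,-35):
    chk(f"dish{y}",y,p,np.array([.42,-.26,.06])+.02*S(y,0).apply([1,0,0]),TIP)
rr=down(18.9+90); ln((.588,-.309,.125),rr,.15); effector.close(50)
print(manip.current_finger_gap(),manip.current_force()); ln((.588,-.309,.27),rr,.15); print(manip.current_finger_gap(),manip.current_force(),manip.current_wrist_torque(),manip.current_clock())
E
```

```text
bath end 0 [-0.14  0.54  0.21  1.75 -0.14  0.87  0.02]
bath end 15 [-0.17  0.37  0.2   2.05 -0.1   0.46 -0.02]
bath end 25 [-0.61  0.38  0.68  2.25 -0.9   0.23  0.73]
start 0 [-0.18  0.28  0.18  2.14 -0.08  0.73 -0.05]
high 0 [-0.16  0.37  0.23  1.65 -0.09  1.13 -0.01]
start 25 None
high 25 [-0.08  0.06  0.06  2.14  0.11  0.51 -0.21]
dish5 25 None
dish5 0 [ 0.31  0.17  0.32  2.15 -0.07  0.83  0.76]
dish5 -20 [0.15 0.4  0.33 1.84 0.06 1.22 0.53]
dish5 -35 [0.11 0.61 0.32 1.59 0.1  1.51 0.47]
dish-40 25 None
dish-40 0 [ 0.08  0.15  0.41  2.19 -0.08  0.82 -0.15]
dish-40 -20 [ 0.2   0.44  0.42  1.81 -0.21  1.3   0.01]
dish-40 -35 [ 0.29  0.68  0.41  1.51 -0.25  1.63  0.06]
dish-90 25 [-0.55  0.34  0.54  2.25  0.44  0.66 -1.96]
dish-90 0 [-0.13  0.23  0.55  2.1  -0.16  0.84 -1.06]
dish-90 -20 [ 0.2   0.39  0.54  1.9  -0.49  1.2  -0.58]
dish-90 -35 [ 0.41  0.58  0.54  1.71 -0.63  1.5  -0.39]
0.0212473273402043 [ 0.09359885  0.33151263 -0.29617669]
0.02199702119940727 [ 1.47597743  0.37797627 -2.68580532] [-0.11629948  0.0032006  -0.01585233] 16.5833
```

```bash
python3 - <<'E'
from h import *
F=manip.current_force
sc(BY,0,[*bath(-122,0),.26],G0,joint=True)
sc(BY,0,[*bath(-122,0),.145],G0,.12); f0=F(); print(f0)
for z in np.arange(.141,.130,-.001):
    sc(BY,0,[*bath(-122,0),z],G0,.05)
    if F()[2]-f0[2]>3: break
print("contact z",z,F()-f0, manip.current_clock())
z+=.001
sc(BY,0,[*bath(-122,0),z],G0,.05)
b=F()
for x in range(-110,42,8):
    sc(BY,0,[*bath(x,0),z],G0,.06); f=F()-b
    print(x,np.round(f,1),end=' ')
    if np.hypot(f[0],f[1])>8: break
print(manip.current_clock())
im=snap("top","t3"); crop(im,225,100,325,225,4.8,"t3_c")
E
```

```text
[ 1.1426035   0.29898381 -3.1689749 ]
contact z 0.13299999999999998 [-4.14176426 -0.1845645  10.3420483 ] 21.1583
-110 [0.8 0.2 2. ] -102 [1.3 0.6 2.5] -94 [1.4 0.2 2.6] -86 [-0.3  1.3  1.3] -78 [0.9 0.7 2.5] -70 [1.4 0.2 2. ] -62 [0.6 0.5 1.7] -54 [1.  0.8 1.2] -46 [0.8 0.1 2. ] -38 [ 1.2 -0.1  2.5] -30 [0.4 1.3 0.6] -22 [1.4 0.4 2.2] -14 [0.5 0.5 2. ] -6 [1.  0.5 2.1] 2 [1.2 1.4 3. ] 10 [-0.3  0.3  3.1] 18 [1.4 0.8 2. ] 26 [-0.3  1.9  3.1] 34 [-18.6   2.2  23. ] 26.8583
```

View pics/t3_c.png

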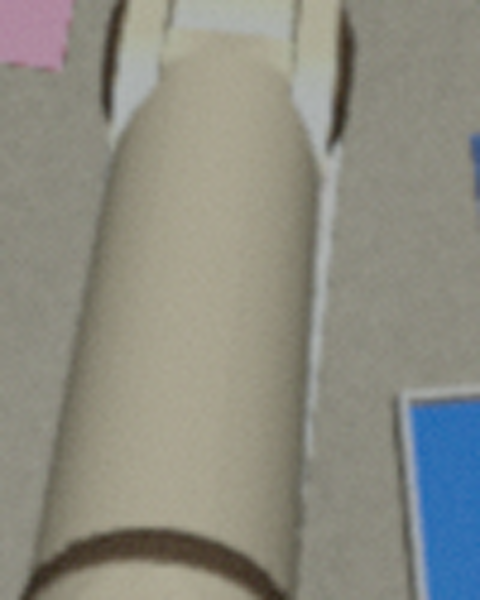

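```bash
python3 - <<'E'
from h import *
F=manip.current_force
z=.0125
sc(BY,0,[*bath(32,0),z],[0,0,-.122],.05); print(F())
for p in(4,8,12,16): sc(BY,p,[*bath(31,0),z],[0,0,-.122],.03); print(p,np.round(F(),1))
sc(BY,16,[*bath(25,0),.05],[0,0,-.122],.05)
sc(BY,16,[*bath(0,0),.15],[0,0,-.122],.08); manip.sleep(.3); print(F(),manip.current_wrist_torque(),manip.current_clock())
im=snap("side","s4"); crop(im,220,90,400,225,4.4,"s4_c"); snap("top","t4")
E
```

```text
[-10.53094115   1.36263748  11.12391734]
4 [-6.1  0.3  2.5]
8 [-3.1  0.3 -4.5]
12 [-0.1 -0.2 -6.3]
16 [-0.   0.2 -6.1]
[-0.85234684 -0.12365526 -7.78328432] [-0.0368262   1.1537528   0.00924637] 31.4083
```

View pics/s4_c.png

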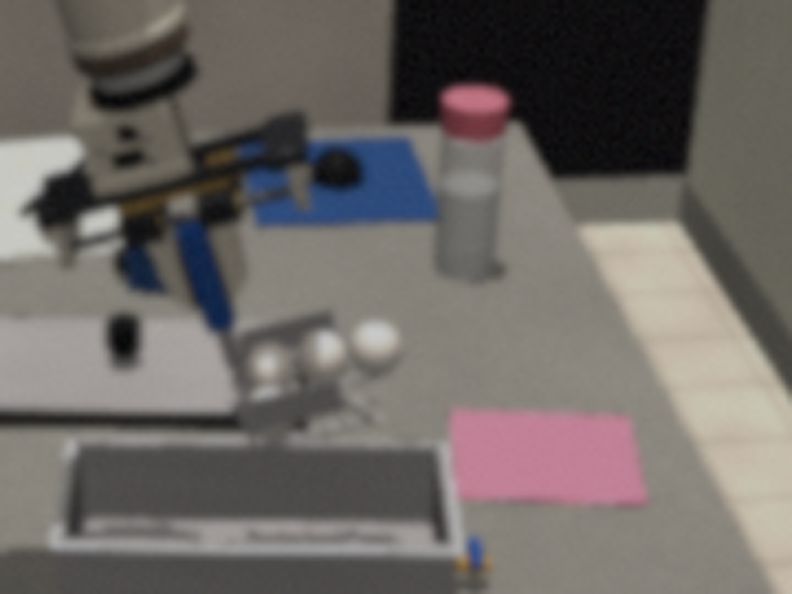

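```bash
cat >> h.py <<'E'
def dish(im):
    i=cv2.medianBlur(np.ascontiguousarray(im),5).astype(int); m=(i[...,2]-i[...,0]>-6); blue=i[...,2]-i[...,0]>50
    u=w2p("top",[.4,-.26,.005])[0]
    return rect("top",m,u,.045),rect("top",blue,u,.01)
E
python3 - <<'E'
from h import *
c=p2w("top",[(80+x/2.5,100+y/2.5) for x,y in[(571,205),(720,195),(738,365),(587,378)]],.045)[:,:2]; print(c.mean(0),np.linalg.norm(c[0]-c[1]),np.linalg.norm(c[1]-c[2]))
print("t0",dish(cv2.imread("pics/top0_raw.png")[:,:,::-1])); 
im=cv2.imread("pics/t4.png")[:,:,::-1]; print("t4",dish(im))
crop(im,200,100,420,265,3.6,"t4_c")
for y in(-60,-85):
  for p in(20,16,0,-20):
    for z in(.075,.13):
      ref=np.array([.42,-.258,z])+S(y,0).apply([-.055,0,0]); 
      g=ref-S(y,p).apply([0,0,-.122]); r=tool(y,p); q=manip.solve_ik(tcp(g,r),r.as_quat()); print(y,p,z,np.round(g,2),None if q is None else np.round(q,2))
E
```

```text
[ 0.41830631 -0.26196925] 0.18962486938018866 0.2142012862649191
t0 ((array([ 0.50716858, -0.25544003]), (404.8328857421875, 209.5111083984375), 1.5524648427963257), (array([ 0.42103619, -0.26167801]), (211.56918334960938, 181.7583465576172), 4.969648838043213))
t4 ((array([ 0.50699124, -0.25709451]), (398.9054870605469, 212.41354370117188), 4.424029350280762), (array([ 0.4210365 , -0.26181366]), (210.8489532470703, 181.3769989013672), 4.784921646118164))
-60 20 0.075 [ 0.37 -0.17  0.19] [-0.2  -0.03  0.34  2.4   0.51  0.61 -1.3 ]
-60 20 0.13 [ 0.37 -0.17  0.24] [-0.21 -0.14  0.33  2.33  0.47  0.78 -1.24]
-60 16 0.075 [ 0.38 -0.18  0.19] [-0.19 -0.    0.41  2.35  0.35  0.64 -1.1 ]
-60 16 0.13 [ 0.38 -0.18  0.25] [-0.2  -0.11  0.39  2.28  0.35  0.8  -1.08]
-60 0 0.075 [ 0.39 -0.21  0.2 ] [-0.03  0.18  0.51  2.12 -0.11  0.87 -0.5 ]
-60 0 0.13 [ 0.39 -0.21  0.25] [-0.06  0.09  0.53  2.06 -0.06  1.   -0.55]
-60 -20 0.075 [ 0.41 -0.25  0.19] [ 0.17  0.49  0.55  1.81 -0.38  1.27 -0.16]
-60 -20 0.13 [ 0.41 -0.25  0.24] [ 0.16  0.42  0.56  1.76 -0.34  1.37 -0.21]
-85 20 0.075 [ 0.41 -0.16  0.19] [-0.3   0.14  0.37  2.23  0.43  0.77 -1.73]
-85 20 0.13 [ 0.41 -0.16  0.24] [-0.29  0.05  0.35  2.17  0.42  0.92 -1.69]
-85 16 0.075 [ 0.41 -0.17  0.19] [-0.25  0.14  0.4   2.21  0.32  0.77 -1.56]
-85 16 0.13 [ 0.41 -0.17  0.25] [-0.26  0.05  0.39  2.15  0.32  0.92 -1.55]
-85 0 0.075 [ 0.42 -0.2   0.2 ] [-0.06  0.21  0.51  2.08 -0.13  0.88 -0.95]
-85 0 0.13 [ 0.42 -0.2   0.25] [-0.08  0.13  0.52  2.02 -0.08  1.01 -1.01]
-85 -20 0.075 [ 0.42 -0.24  0.19] [ 0.2   0.45  0.58  1.87 -0.5   1.21 -0.46]
-85 -20 0.13 [ 0.42 -0.24  0.24] [ 0.18  0.38  0.6   1.83 -0.45  1.31 -0.52]
```

View pics/t4_c.png

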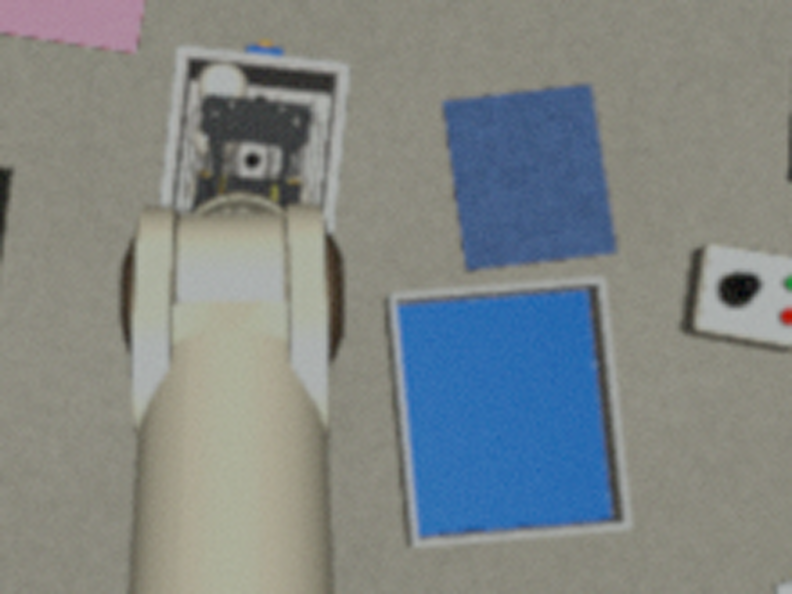

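```bash
python3 - <<'E'
from h import *
a=p2w("top",[(261.7,122.2)],.2)[0]; b=p2w("side",[(305.7,168.4)],.2)[0]
ea,eb=cam("top")[2],cam("side")[2]; u,v=a-ea,b-eb
s=np.linalg.lstsq(np.c_[u,-v],eb-ea,rcond=None)[0]; P=(ea+s[0]*u+eb+s[1]*v)/2; print(P,np.linalg.norm(ea+s[0]*u-eb-s[1]*v))
p=np.array(manip.current_tool_pos()); rr=R.from_quat(manip.current_tcp_rot()); g=p-rr.as_matrix()[:,2]*GD
print(g,(rr*down(90).inv()).inv().apply(P-g)*1000,(rr*down(90).inv()).as_euler('zyx',degrees=True))
for y,p,ref in((BY,20,[*bath(0,0),.15]),(BY,24,[*bath(0,0),.15])):
    g=np.array(ref)-S(y,p).apply([0,0,-.122]); r=tool(y,p); q=manip.solve_ik(tcp(g,r),r.as_quat()); print(q)
E
```

```text
[ 0.67064852 -0.01103272  0.19505717] 0.002127138386468714
[ 0.54102496 -0.02760679  0.26714165] [ 102.50719938   29.59338762 -104.35346859] [ -6.03121394 -15.90386557  -1.66307372]
[-0.25611299  0.04363517  0.23435549  2.12145016  0.05506463  0.63192218
 -0.16373012]
[-2.67750605e-01 -1.57674809e-04  2.29705214e-01  2.19661177e+00
  1.11500450e-01  5.32578974e-01 -2.23515161e-01]
```

```bash
python3 - <<'E'
from h import *
F=manip.current_force; L=[0,0,-.122]
sc(BY,16,[*bath(0,0),.016],L,.08); manip.sleep(.2); print(F(),manip.current_wrist_torque())
sc(BY,8,[*bath(0,0),.016],L,.04); manip.sleep(.3); print(F(),manip.current_wrist_torque())
sc(BY,8,[*bath(-10,0),.016],L,.06)
sc(BY,15,[*bath(-25,0),.03],L,.05)
sc(BY,19,[*bath(-25,0),.15],L,.08); manip.sleep(.3); print(F(),manip.current_wrist_torque(),manip.current_clock())
im=snap("side","s5"); s=snap("top","t5")
a=cv2.resize(im[90:225,220:400],None,fx=3,fy=3); b=cv2.resize(s[90:225,210:300],None,fx=3,fy=3)
cv2.imwrite("pics/st5.png",np.hstack([a,b])[:,:,::-1])
E
```

```text
[-0.58004806 -0.25874285 -7.22843907] [-0.08166154  1.20385905 -0.01502064]
[-0.32630196  0.49743797 -6.17322447] [-7.16346428e-02  5.79771059e-01  4.12620696e-04]
[-0.20037925 -0.18395352 -6.53817835] [-0.00849918  1.07828753 -0.01545246] 37.325
```

View pics/st5.png

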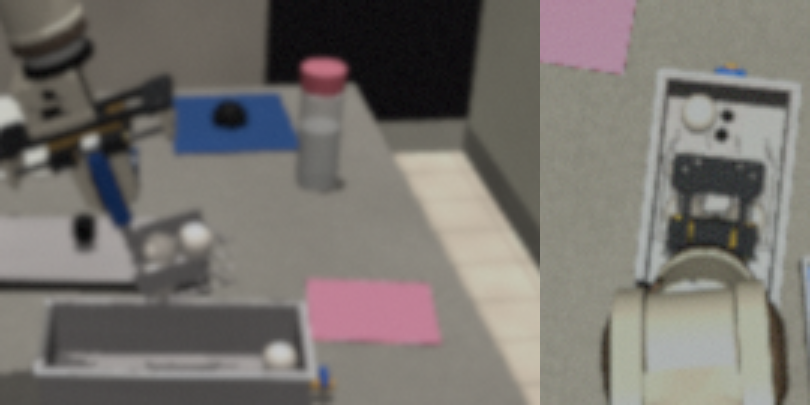

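```bash
cat > dump.py <<'E'
from h import *
F=manip.current_force; L=[0,0,-.122]
def dump(C,zt,yaw=-85.,p0=19):
    d=S(yaw,0).apply([1,0,0]); at=lambda a,z: np.array([*C,z])+d*a
    sc(yaw,p0,at(-.085,.15),L,.06); print("over",F(),manip.current_clock())
    D,I=dish(snap("top"))  # D unused
    print("lining",I)
    sc(yaw,15,at(-.085,zt+.035),L,.06)
    sc(yaw,3,at(.012,zt+.005),TIP,.04)
    sc(yaw,-6,at(.012,zt),TIP,.02); manip.sleep(.4); print(F())
    sc(yaw,-15,at(.012,zt),TIP,.02); manip.sleep(.4); print(F())
    sc(yaw,-24,at(0.,zt),TIP,.03); manip.sleep(.3); print(F())
    sc(yaw,-24,at(-.05,zt+.005),TIP,.06); sc(yaw,-24,at(-.06,zt+.06),TIP,.1); print(F(),manip.current_clock())
E
python3 - <<'E'
from dump import *
dump((.419,-.262),.03)
sc(-85,0,[.43,-.12,.28],G0,.2)
im=snap("side","s6"); s=snap("top","t6")
a=cv2.resize(im[200:310,180:300],None,fx=3,fy=3); b=cv2.resize(s[100:265,225:405],None,fx=2,fy=2)
cv2.imwrite("pics/st6.png",np.hstack([a,b])[:,:,::-1]); print(manip.current_clock())
E
```

```text
over [-0.26846491  0.21933609 -6.05043398] 40.2417
lining (array([0.52586835, 0.01076581]), (1781.2984619140625, 1274.982421875), -89.8169463723898)
[ 0.63580805 -0.26475181 -4.66762195]
[ 0.11327488  0.58596936 -3.35239259]
[ 0.37996102 -0.6965821  -2.82293065]
[-0.25959593 -0.4508943  -2.50443145] 48.6583
49.4333
```

View pics/st6.png

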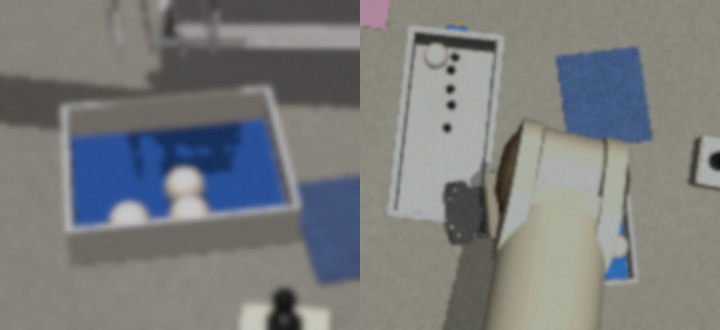

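```bash
python3 - <<'E'
from dump import *
w=p2w("top",[(263,127.5)],.032)[0,:2]-BO; a=np.radians(BY); print("ball",1000*(w@[np.cos(a),np.sin(a)]),1000*(w@[-np.sin(a),np.cos(a)]))
sc(BY,0,[*bath(-110,0),.27],G0,.25); sc(BY,0,[*bath(-110,0),.145],G0,.12); f0=F()
for z in np.arange(.138,.130,-.001):
    sc(BY,0,[*bath(-110,0),z],G0,.05)
    if F()[2]-f0[2]>3: break
print("contact",z); z+=.001
sc(BY,0,[*bath(-20,0),z],G0,.08); b=F()
for x in range(-10,44,6):
    sc(BY,0,[*bath(x,0),z],G0,.05); f=F()-b
    if np.hypot(f[0],f[1])>8: break
print(x,f)
x-=2
for p in(6,12,17): sc(BY,p,[*bath(x,0),z-.1215],L,.04)
sc(BY,17,[*bath(x-10,0),.05],L,.06); sc(BY,19,[*bath(-25,0),.15],L,.09); manip.sleep(.3)
print(F(),manip.current_wrist_torque(),manip.current_clock())
im=snap("side","s7"); s=snap("top","t7"); print(dish(s)[1])
a=cv2.resize(im[90:225,220:400],None,fx=3,fy=3); b=cv2.resize(s[90:225,210:300],None,fx=3,fy=3)
cv2.imwrite("pics/st7.png",np.hstack([a,b])[:,:,::-1])
E
```

```text
ball 121.5258244779039 28.735394009024862
contact 0.133
38 [0.09133745 1.06003767 2.32664777]
[-0.51613356  0.24833654 -2.95044674] [-0.04461114  0.86393589 -0.02318989] 61.225
(array([ 0.52335608, -0.24781161]), (377.3125915527344, 234.11497497558594), 3.41510009765625)
```

View pics/st7.png

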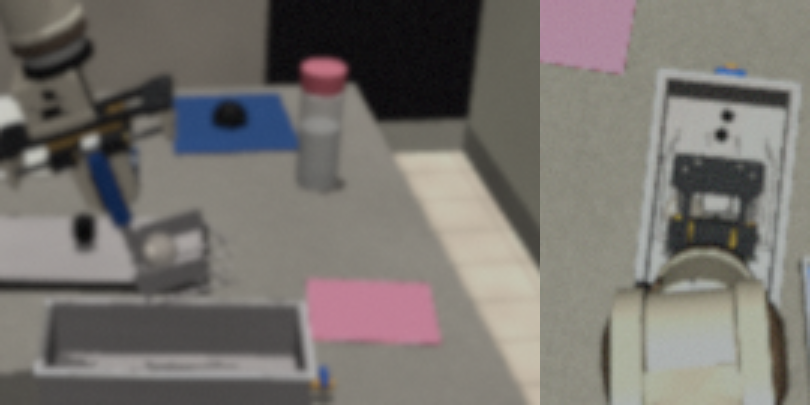

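```bash
sed -i 's/blue=i\[...,2\]-i\[...,0\]>50/blue=i[...,2]-i[...,0]>95/' h.py; python3 - <<'E'
from h import *
for n in("t5","t7"):
    im=cv2.imread(f"pics/{n}.png")[:,:,::-1]; print(dish(im)[1])
crop(im,300,130,420,270,3,"t7_c")
E
```

```text
(array([ 0.43826105, -0.22733136]), (203.5572052001953, 170.62753295898438), 4.339293956756592)
(array([ 0.4384281 , -0.22718982]), (203.33828735351562, 170.078125), 4.219466209411621)
```

View pics/t7_c.png

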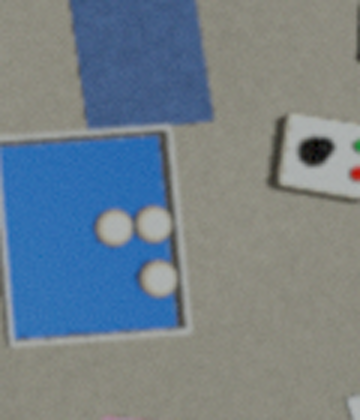

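```bash
sed -i 's/sc(yaw,-24,at(-.05,zt+.005),TIP,.06); sc(yaw,-24,at(-.06,zt+.06),TIP,.1)/sc(yaw,-24,at(-.01,zt+.08),TIP,.08)/; /dish(snap/d; /print("lining"/d' dump.py
python3 - <<'E'
from dump import *
dump((.466,-.212),.04,-86)
sc(-60,0,[.55,-.17,.28],G0,.2)
im=snap("side","s8"); s=snap("top","t8")
a=cv2.resize(im[200:310,180:300],None,fx=3,fy=3); b=cv2.resize(s[100:265,225:405],None,fx=2,fy=2)
cv2.imwrite("pics/st8.png",np.hstack([a,b])[:,:,::-1]); print(manip.current_clock())
E
```

```text
over [ 1.45397774  0.05382648 -4.19792664] 63.25
[-0.64615541  0.13819982 -1.81692583]
[ 0.32903789 -0.73068468 -1.43242745]
[-0.16715259 -0.17828129 -2.86432422]
[ 0.77106807 -0.02836765 -1.87803686] 70.9167
71.7833
```

View pics/st8.png

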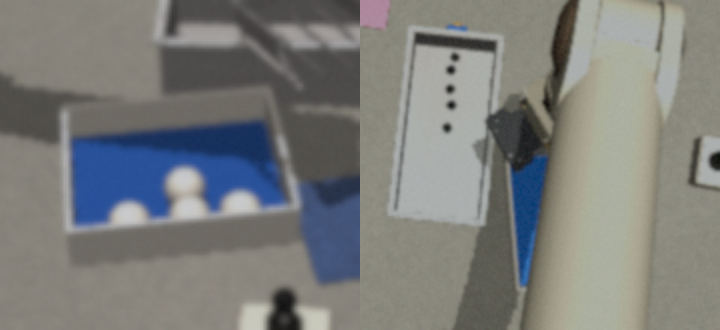

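```bash
python3 - <<'E'
from dump import *
G=np.array([.5905,-.299])
sc(10,0,[*G,.27],G0,.2); sc(10,0,[*G,.135],G0,.15); manip.sleep(.2); f0=F()
for z in np.arange(.128,.119,-.001):
    sc(10,0,[*G,z],G0,.05)
    if F()[2]-f0[2]>2: break
print("contact",z,F()-f0)
effector.open_jaws(); r=tool(10,0); ln([*G,.30],r,.2)
r=down(84); mv((.489,.292,.20),r); ln((.489,.292,.043),r,.15); effector.close(25); print(manip.current_finger_gap(),F())
ln((.489,.292,.20),r,.12); print(F()); ln((.574,-.0305,.20),r,.2); ln((.574,-.0305,.13),r,.1); manip.sleep(.2); f0=F()
for z in np.arange(.126,.112,-.001):
    ln((.574,-.0305,z),r,.04)
    if F()[2]-f0[2]>2.5: break
print("contact",z,F()-f0,manip.current_clock())
im=snap("side","s9"); s=snap("top","t9")
a=cv2.resize(im[130:310,180:350],None,fx=3,fy=3); cv2.imwrite("pics/s9_c.png",a[:,:,::-1])
E
```

```text
contact 0.124 [-1.71539128 -0.50794229  7.83865229]
0.031323329234259636 [-0.03545268  0.44438751 -0.56163297]
[ 0.00915699 -0.07766425 -4.23984936]
contact 0.11599999999999999 [-3.2653669  -1.14125422  9.14314565] 89.3417
```

View pics/s9_c.png

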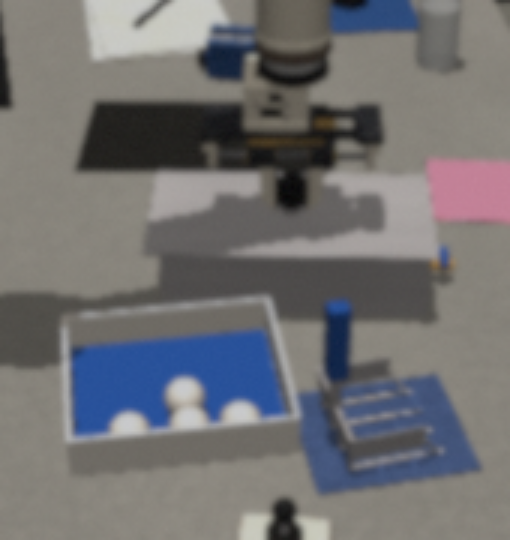

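```bash
python3 - <<'E'
from dump import *
r=down(84); effector.open_jaws(); ln((.574,-.0305,.25),r,.2); mv((.489,.292,.25),r); manip.sleep(.5)
s=snap("top","t10"); crop(s,80,100,400,300,2.5,"t10_c")
i=cv2.cvtColor(s,cv2.COLOR_RGB2HSV).astype(int)
for nm in("top0_raw","t10"):
    im=cv2.imread(f"pics/{nm}.png")[:,:,::-1]; h=cv2.cvtColor(np.ascontiguousarray(im),cv2.COLOR_RGB2HSV).astype(int); m=(h[...,2]>180)&(h[...,1]<40); m[153:169,259:276]=1
    print(rect("top",m,(262,192),.089))
print(manip.current_clock())
E
```

```text
(array([ 0.5738476 , -0.02886124]), (308.54248046875, 159.3192596435547), -6.158180236816406)
(array([ 0.57110663, -0.02933424]), (304.7792663574219, 156.1099395751953), -5.995491027832031)
93.1417
```

View pics/t10_c.png

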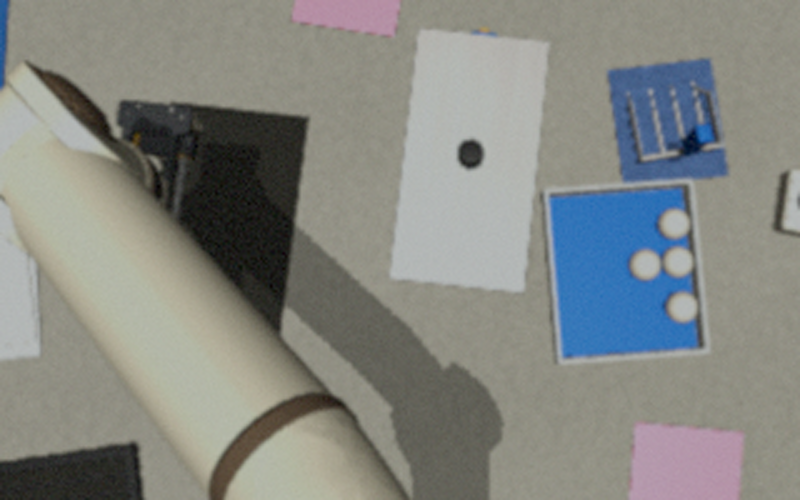

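The top view shows the lid on the bath as it was at the start, with its knob at (470,153). The four large balls are in the dish around (665,262), and the scoop stands on its pad at (670,120).

```bash
python3 -c "
from bench import manip
print(manip.hand_in())"
```

```text
the job is handed in; nothing more can be done
None
```

The job is done and handed in at about 93 s: all four large balls found are in the white dish, the five small ones are still in the bath, the scoop stands empty on its blue pad, and the lid is back squarely on the bath.

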